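Sweep the used polishing wheels into the catch bay

TASK

Clear the bench: sweep the three loose polishing wheels (the small discs) through the open mouth of the low three-sided metal catch bay with your fingers, until each lies flat and completely inside it. Slide them steadily along the worktop, never lifting, tipping up or flicking them, and leave everything else standing where it is.

Things in the scene. Friction and masses are not known exactly. Their poses are not given: they have to be found in the camera images.
- catch_bay: low three-sided aluminium bay screwed to the worktop, which is its floor. Origin on the worktop at the centre of the enclosed area. Clear inside: x -70 to +70 mm, y -60 mm (back wall) to +60 mm (open mouth; +y points out of it). Walls 24 mm high, 4 mm thick. Its place and heading vary, it cannot move
- bay_mouth (a point): middle of the bay's mouth line, on the worktop, at the bay's y = +60 mm; axes as the bay's. Outside it two guide wings, 24 mm high, flare outwards at 43 degrees, ending 22 mm out from the mouth line at x = +-93 mm. Outside the walls run flat fixing flanges, 3 mm high and 14 mm wide
- wheel_small: loose polishing wheel (the smallest, pinkish rubber), a disc lying flat on the worktop, 24 mm diameter, 10 mm thick, 11 to 18 g, slides when pushed at its rim. Origin at the centre of its underside, so its centre is 5 mm above; its yaw means nothing
- wheel_medium: loose polishing wheel (white), a disc lying flat on the worktop, 32 mm diameter, 12 mm thick, 11 to 18 g, slides when pushed at its rim. Origin at the centre of its underside, so its centre is 6 mm above; its yaw means nothing
- wheel_large: loose polishing wheel (the largest, black), a disc lying flat on the worktop, 36 mm diameter, 10 mm thick, 11 to 18 g, slides when pushed at its rim. Origin at the centre of its underside, so its centre is 5 mm above; its yaw means nothing
- cast: bystander, to be left alone: tan plaster model of a jaw with teeth, 51 x 66 x 31 mm; origin at the centre of its underside
- blue_jar: bystander, to be left alone: small white jar with a blue screw cap, 37 mm across, 50 mm tall; origin at the centre of its underside
- vial: bystander, to be left alone: slim upright clear vial with an orange foot, 20 mm across, 55 mm tall, easily knocked over; origin at the centre of its underside
- stone_cast: bystander, to be left alone: green plaster model of a jaw with teeth, 51 x 66 x 31 mm; origin at the centre of its underside
- wax: bystander, to be left alone: flat sleeve with a wax strip, 24 x 52 x 9 mm; origin at the centre of its underside

How it is judged (in metres and radians):
At the end, for the whole second after the job is handed in: each wheel lies flat (within 0.2 rad, underside within 5 mm of the worktop), at rest, between the side walls and the back wall of the bay, with its whole outline past the mouth line (2 mm allowance) (x of wheel_small in the frame of catch_bay between -0.07 and 0.07 m and y of wheel_small in the frame of catch_bay between -0.06 and 0.05 m and height (world z) of each of wheel_small, wheel_medium, wheel_large below 0.005 m and angle between each of wheel_small, wheel_medium, wheel_large's own z axis and vertical below 0.2 rad and linear speed of each of wheel_small, wheel_medium, wheel_large below 0.01 m/s and x of wheel_medium in the frame of catch_bay between -0.07 and 0.07 m and y of wheel_medium in the frame of catch_bay between -0.06 and 0.046 m and x of wheel_large in the frame of catch_bay between -0.07 and 0.07 m and y of wheel_large in the frame of catch_bay between -0.06 and 0.044 m); the robot touches nothing.
It fails at once if a wheel is lifted or tipped up more than 12 mm off the worktop (height (world z) of any of wheel_small, wheel_medium, wheel_large above 0.012 m).
It fails at once if a wheel is flicked (faster than 0.8 m/s) (linear speed of any of wheel_small, wheel_medium, wheel_large above 0.8 m/s).
It fails at once if a bystander is pushed more than 10 mm (distance of any of cast, blue_jar, vial, stone_cast, wax from where it was at the start of the episode above 0.01 m).
It fails at once if a bystander is knocked over (angle between any of cast, blue_jar, vial, stone_cast, wax's own z axis and vertical above 0.4 rad).
It also fails if it takes over 64 s, if anything falls off the work surface, if the arm or the gripper's body presses on something with over 40 N, if the wrist force passes 120 N, or if a joint passes its speed limit or range.

ROBOT

A 7-joint arm with a two-finger parallel gripper is mounted at the origin on a cart in front of the work surface, level with it; the furniture and walls round the work are solid. World frame = base frame: x ahead of the robot, y to its left, z up, the work surface at z = 0. Lengths are in m, angles in degrees, forces in N, time in s.
With the tool pointing down it reaches from about 0.4 to 0.9 m from the base axis. Payload 5.6 kg.
Tool frame: the origin (TCP) lies on the centre line of the jaws, within the pads' length; the fingertips stand 11 mm ahead of it and the grasp point (between the pads) lies 8 mm behind it; z points along the fingers, y is the direction in which the jaws open and shut (so a half turn about z gives the same grasp; the last joint's range is limited). The gripper opens to 92 mm and grips with 3 to 60 N. Pads are 20 mm wide; open, the fingers measure 128 mm over their backs; the gripper's body (75 mm by 189 mm) begins 69 mm behind the grasp point.
Start: joints at [-73.568, 26.786, -0.665, 91.828, 0.344, 61.387, -3.226], TCP at [0.211, 0.615, 0.226] pointing down, gripper open.
Joint ranges: [-144.91, 144.91], [-17.63, 115.5], [-89.93, 88.59], [15.96, 139.68], [-74.01, 254.01], [8.47, 105.57], [-167.45, 167.45]. Speed limits (degrees/s): [147.25, 147.25, 180, 180, 180, 180, 180].

INTERFACE

Orientations are given as a 3x3 rotation matrix whose columns are the frame's x, y, z axes.
In Python, from cell import observe, imaging, workorder gives the robot as it stands.
- The arm moves only by the tool servo_tool, never from a script. Its argument "plan" is a list of rows, each a list of 3 entries, a list of its own where there are three numbers: the shift along the world's x, y, z in mm, then the turn, a rotation vector about the world's x, y, z in rad, then the opening, from 0 (shut) to 1 (fully open). In form: [[[x, y, z], [ax, ay, az], fingers], ...]. A call has 1 to 20 rows; each row shifts and turns the commanded pose from where the row before left it; what a row does not reach is not made up. A row lasts 1/10 s, in which the tool goes at most 50 mm and 8.59 degrees, less where a joint would pass 70% of its speed; a pose out of reach is approached as far as the arm can. A call is refused whole if a number of a shift passes 50 or a number of a turn 0.15, either way. A call with a gripper value outside its range is refused whole. The fingers move at their own pace and stop on an object; "force" is the grip in N (left out, the last holds). Time passes only in rows, so rows that do not move let the fingers close. It gives the time, the measured TCP pose, the force and the opening at its end, in the units of the state.
- observe(): the state, without advancing time (a new reading comes with each control period).
- imaging.read_camera(name): name is "scene" or "top" or "wrist"; returns the picture (400x640x3 uint8, blue, green, red); there is no depth.
- imaging.camera_model(name): a dict with "fx", "fy", "cx", "cy" (pixels), "R" (3x3) and "t" (3): a world point X has camera coordinates R X + t. Camera axes: x right, y down, z forward; pixel columns grow to the right and rows downward; lengths in m; the calibration is good to about 2 mm. A picture is of the moment at which its call begins: read the wrist's pose just before it. camera_model takes no time and is no camera call; for the wrist camera it gives the pose at the moment of the call.
- workorder.job_done(): hands the job in, once; it reports no verdict.
The state is a dict: "t": time; "joint_pos": joint angles; "joint_velocities": joint speeds; "joint_torque": joint torques, N m; "tcp_pos": TCP position; "orientation": TCP orientation; "ft_force": force on the tool from outside, world axes, zero at the start; "ft_torque": the same for the moment, N m; "finger_gap": finger opening in m.
Only numpy, scipy, OpenCV 4.12 (cv2) and the standard library are available. Lean on these libraries where they do the work, as an engineer would, in place of code of your own. Each camera call takes 0.05 s, during which the arm holds its last target.

## Working session

There is one attempt and no reset: what is moved stays moved. The work goes in short steps, Python scripts to look and compute and a tool call to move; the robot and the scene stay as the last step left them, time stands still between calls to the robot, and variables do not carry over. Pictures are saved under pics/ and viewed, and the job is handed in when it is done.

Besides the shell and the picture viewer there is one more tool, called by a JSON object that holds its "op" and its "data", one argument or row to a line. servo_tool: Moves the arm, as the interface text tells. Its arguments: {"type":"object","properties":{"plan":{"type":"array","items":{"type":"array"}},"force":{"type":"number"}},"required":["plan"]}

```bash
mkdir -p pics; python3 - <<'E'
from cell import observe, imaging
import cv2
s=observe();print(s['t'],s['tcp_pos'],s['orientation'],s['finger_gap'])
for n in ['scene','top','wrist']:
    cv2.imwrite(f'pics/{n}0.png',imaging.read_camera(n)); m=imaging.camera_model(n); print(n,m)
E
```

```text
0.0 [0.21042029 0.61441894 0.22463916] [[-9.46078200e-01  3.23938075e-01 -4.03432957e-04]
 [ 3.23938285e-01  9.46076717e-01 -1.68332618e-03]
 [-1.63614915e-04 -1.72324559e-03 -9.99998502e-01]] 0.09215086899561767
scene {'fx': 473.71740183396054, 'fy': 473.71740183396054, 'cx': 312.31536035446203, 'cy': 200.74424450694306, 'R': array([[-0.88782563, -0.45994408, -0.01473395],
       [-0.34421451,  0.685003  , -0.64209599],
       [ 0.30542105, -0.56499764, -0.76648265]]), 't': array([0.56823912, 0.18755122, 0.9406536 ])}
top {'fx': 470.25454674321867, 'fy': 470.25454674321867, 'cx': 320.7183510791899, 'cy': 202.64809667174904, 'R': array([[-4.25588037e-04, -9.99939621e-01,  1.09805707e-02],
       [-9.84067522e-01, -1.53350471e-03, -1.77788527e-01],
       [ 1.77794631e-01, -1.08812876e-02, -9.84007453e-01]]), 't': array([0.0618935 , 0.60052865, 0.95590655])}
wrist {'fx': 297.5467232875636, 'fy': 297.5467232875636, 'cx': 313.7412344089765, 'cy': 202.15489425676088, 'R': array([[ 0.32335336,  0.94627595, -0.00210399],
       [ 0.9169115 , -0.31276802,  0.24789005],
       [ 0.23391433, -0.08208526, -0.96878589]]), 't': array([-0.64939822, -0.02861159,  0.38993095])}
```

View pics/top0.png

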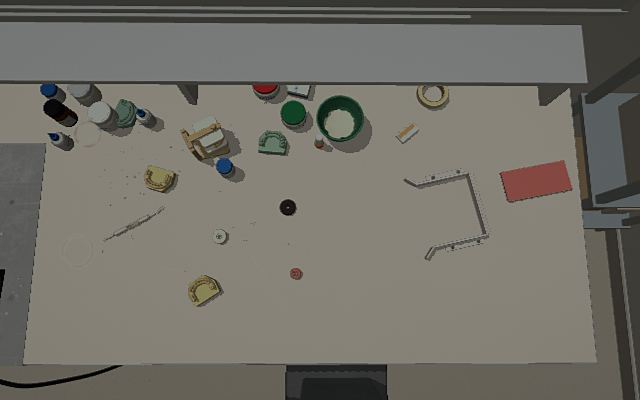

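View pics/scene0.png

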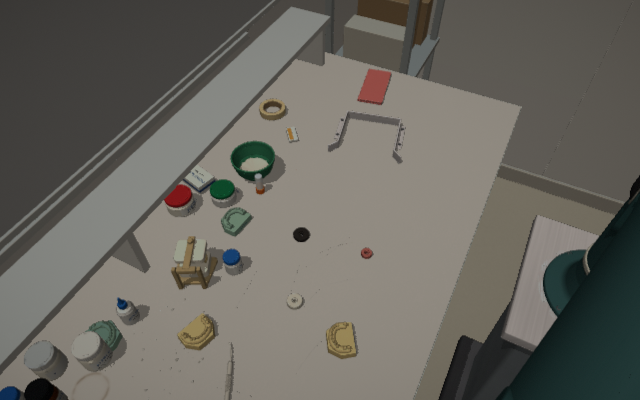

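View pics/wrist0.png

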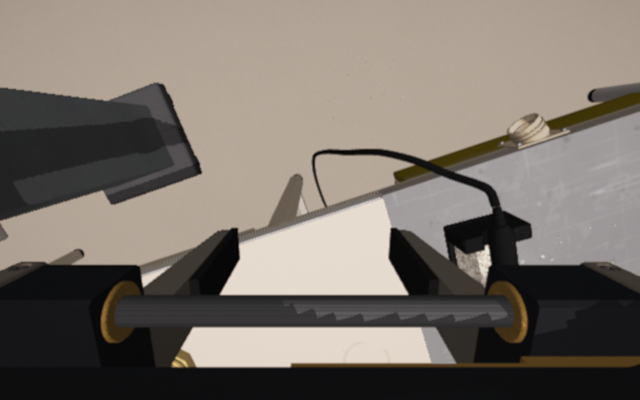

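The top view shows everything. The wheels are at about (220,237) white, (288,207) black and (295,273) pink. The bay is at about (450,215) with its mouth facing image-left. Next I'll measure them.

```bash
cat > h.py <<'E'
import numpy as np, cv2
from cell import observe, imaging
def ray(n,uv,z,m=None):
    m=m or imaging.camera_model(n); R=np.array(m['R']);t=np.array(m['t'])
    d=R.T@np.array([(uv[0]-m['cx'])/m['fx'],(uv[1]-m['cy'])/m['fy'],1]); c=-R.T@t
    return c+d*(z-c[2])/d[2]
def proj(n,X,m=None):
    m=m or imaging.camera_model(n); p=np.array(m['R'])@np.array(X)+m['t']
    return np.array([m['fx']*p[0]/p[2]+m['cx'],m['fy']*p[1]/p[2]+m['cy']])
E
python3 - <<'E'
from h import *
im=cv2.imread('pics/top0.png')
c=im[140:310,170:330]; cv2.imwrite('pics/c1.png',cv2.resize(c,None,fx=4.8,fy=3.5*4.8/4.8,interpolation=cv2.INTER_CUBIC))
c=im[150:275,390:500]; cv2.imwrite('pics/c2.png',cv2.resize(c,None,fx=4.8,fy=4.8,interpolation=cv2.INTER_CUBIC))
for n,uv,z in [('white',(220,237),.012),('black',(288,207),.01),('pink',(295.5,273),.01)]: print(n,ray('top',uv,z))
for n,uv,z in [('white',(295,300),.012),('black',(301,234),.01),('pink',(367,253),.01)]: print(n,ray('scene',uv,z))
E
```

```text
white [0.53078269 0.28357317 0.012     ]
black [0.59835097 0.13487978 0.01      ]
pink [0.45240113 0.11679786 0.01      ]
white [0.52901084 0.28786208 0.012     ]
black [0.59488167 0.14060106 0.01      ]
pink [0.44687563 0.12131819 0.01      ]
```

View pics/c1.png

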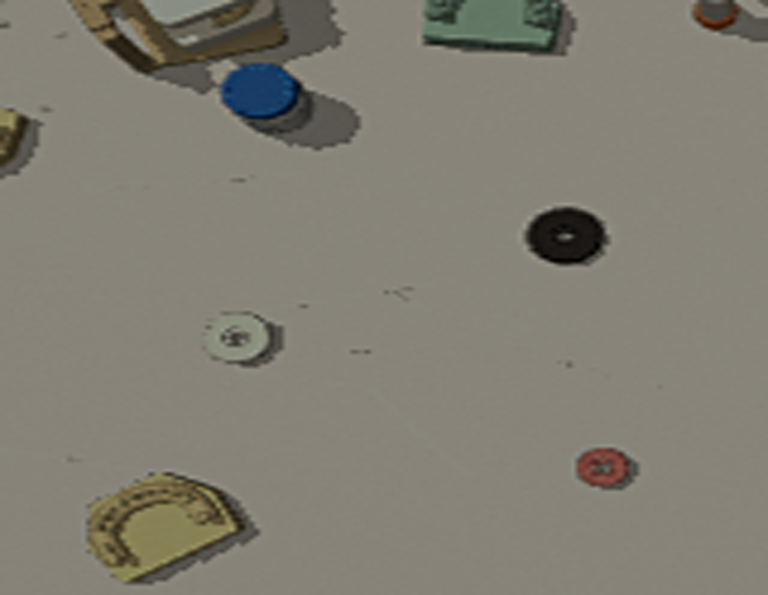

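View pics/c2.png

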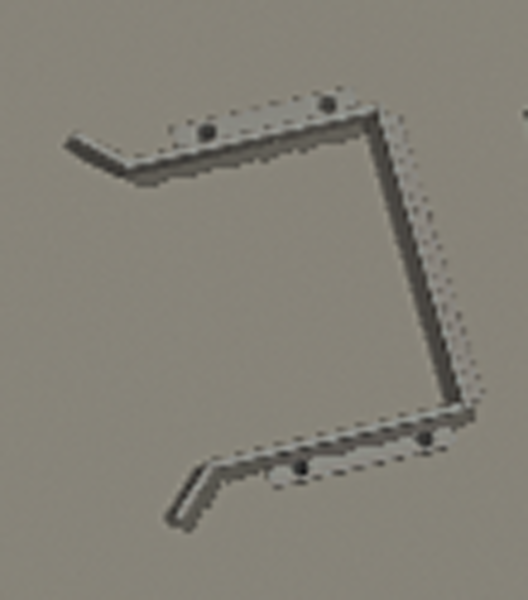

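```bash
python3 - <<'E'
from h import *
from scipy.optimize import least_squares
im=cv2.imread('pics/top0.png')
P={'bU':(468.1,172.9),'bL':(487.9,235.4),'mU':(416,185),'mL':(432.7,246.9),'wU':(404.6,179.2),'wL':(426.5,257.9)}
W={k:ray('top',v,.024)[:2] for k,v in P.items()}
print(W)
# bay frame +y towards image left(+world y); x axis: y rotated -90 -> 'U' (world +x) side is bay +x
B={'bU':(74,-64),'bL':(-74,-64),'mU':(72,60),'mL':(-72,60),'wU':(94,82),'wL':(-94,82)}
def T(p,b):
    c,s=np.cos(p[2]),np.sin(p[2]); b=np.array(b)/1000
    return np.array([p[0]+c*b[0]-s*b[1],p[1]+s*b[0]+c*b[1]])
r=least_squares(lambda p:np.concatenate([T(p,B[k])-W[k] for k in B]),[.58,-.25,.2])
print(r.x,np.degrees(r.x[2]),(r.fun.reshape(-1,2)*1000).round(1))
sc=cv2.imread('pics/scene0.png')
big=cv2.resize(im,None,fx=1,fy=1)
def draw(name,img,m):
    img=cv2.resize(img,None,fx=4,fy=4,interpolation=cv2.INTER_CUBIC)
    for a,b in [((70,60),(70,-60)),((70,-60),(-70,-60)),((-70,-60),(-70,60)),((70,60),(93,82)),((-70,60),(-93,82))]:
        for z,col in((0,(0,0,255)),(.024,(0,255,0))):
            q=[tuple(int(x) for x in 4*proj(name,[*T(r.x,p),z])) for p in(a,b)]
            cv2.line(img,q[0],q[1],col,1)
    return img
a=draw('top',im,0)[560:1120,1540:2060];b=draw('scene',sc,0)[380:700,1240:1700]
cv2.imwrite('pics/o1.png',a);cv2.imwrite('pics/o2.png',b)
E
```

```text
{'bU': array([ 0.6741587, -0.268816 ]), 'bL': array([ 0.53346002, -0.30442658]), 'mU': array([ 0.6461481, -0.1506342]), 'mL': array([ 0.50821835, -0.18206524]), 'wU': array([ 0.65935948, -0.1255832 ]), 'wL': array([ 0.48436517, -0.16755563])}
[ 0.59022424 -0.22515935  0.23046851] 13.204873064099914 [[ 2.7 -1.7]
 [-0.7  0.1]
 [ 0.5  0.3]
 [-1.8 -1.1]
 [ 3.6  1.7]
 [-4.4  0.8]]
```

View pics/o1.png

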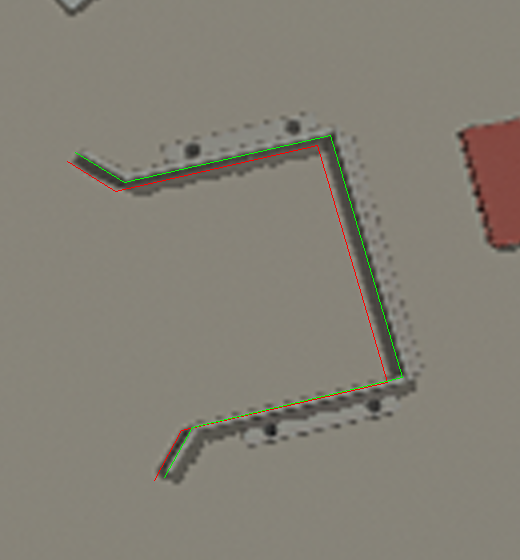

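View pics/o2.png

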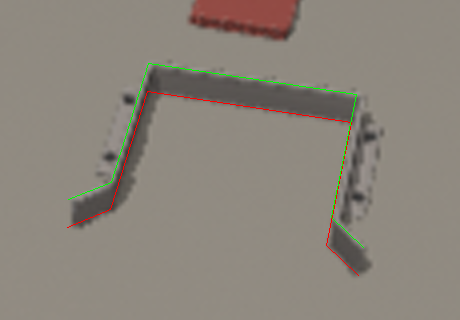

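```bash
cat >> h.py <<'E'
BAY=np.array([.589,-.225,.2305])
def w2b(p):
    c,s=np.cos(BAY[2]),np.sin(BAY[2]); d=np.array(p[:2])-BAY[:2]
    return np.array([c*d[0]+s*d[1],-s*d[0]+c*d[1]])
def b2w(b):
    c,s=np.cos(BAY[2]),np.sin(BAY[2]); return BAY[:2]+np.array([c*b[0]-s*b[1],s*b[0]+c*b[1]])
H={'white':.012,'black':.01,'pink':.01}
def centroid(im,uv,kind,r=12):
    u0,v0=int(uv[0])-r,int(uv[1])-r
    p=im[v0:v0+2*r,u0:u0+2*r].astype(int); b,g,rr=p[...,0],p[...,1],p[...,2]
    m={'pink':rr-g>35,'black':p.sum(2)<120,'white':(g>155)}[kind]
    m=m.astype(np.uint8)
    n,l,st,ce=cv2.connectedComponentsWithStats(m)
    k=1+np.argmax(st[1:,4]); ys,xs=np.where(l==k)
    return ((xs.min()+xs.max())/2+u0,(ys.min()+ys.max())/2+v0),st[k,2:]
E
python3 - <<'E'
from h import *
T=cv2.imread('pics/top0.png');S=cv2.imread('pics/scene0.png')
for k,a,b in [('white',(220,237),(295,300)),('black',(288,207),(301,234)),('pink',(295,273),(367,253))]:
    for n,im,uv in(('top',T,a),('scene',S,b)):
        try:
            c,st=centroid(im,uv,k); p=ray(n,c,H[k]); print(k,n,c,st,p.round(4),w2b(p).round(4))
        except Exception as e: print(k,n,e, im[uv[1]-10:uv[1]+10:3,uv[0]+5])
for n,uv in dict(bluejar=(225,160),vial=(319,138),wax=(407,132),cast2=(204,291),cast=(158,179),green=(272,143),bowlrim=(340,118)).items(): p=ray('top',uv,.03);print(n,p.round(3),w2b(p).round(3))
E
```

```text
white top attempt to get argmax of an empty sequence [[121 131 136]
 [124 135 140]
 [ 70  80  81]
 [119 135 134]
 [ 68  78  79]
 [ 76  83  85]
 [123 133 137]]
white scene attempt to get argmax of an empty sequence [[128 138 144]
 [128 138 144]
 [124 139 144]
 [130 148 153]
 [124 141 148]
 [ 81  91  97]
 [120 128 134]]
black top (np.float64(287.5), np.float64(207.0)) [ 16  15 182] [0.5983 0.136  0.01  ] [0.0916 0.3493]
black scene (np.float64(301.0), np.float64(234.5)) [ 15  14 167] [0.5942 0.1418 0.01  ] [0.0889 0.3559]
pink top (np.float64(295.0), np.float64(273.0)) [11 11 73] [0.4524 0.1179 0.01  ] [-0.0546  0.365 ]
pink scene (np.float64(366.0), np.float64(252.5)) [11 10 81] [0.4493 0.1211 0.01  ] [-0.057   0.3689]
bluejar [0.701 0.275 0.03 ] [0.223 0.461]
vial [0.753 0.066 0.03 ] [0.226 0.246]
wax [ 0.768 -0.133  0.03 ] [0.195 0.048]
cast2 [0.414 0.309 0.03 ] [-0.048  0.56 ]
cast [0.657 0.421 0.03 ] [0.214 0.614]
green [0.741 0.171 0.03 ] [0.238 0.351]
bowlrim [0.8   0.018 0.03 ] [0.261 0.188]
```

{"op": "servo_tool", "data": {
  "plan": [
    [[19,-38,0],[0,0,-0.084],0.17],
    [[19,-38,0],[0,0,-0.084],0.17],
    [[19,-38,0],[0,0,-0.084],0.17],
    [[19,-38,0],[0,0,-0.084],0.17],
    [[19,-38,0],[0,0,-0.084],0.17],
    [[19,-38,0],[0,0,-0.084],0.17],
    [[19,-38,0],[0,0,-0.084],0.17],
    [[19,-38,0],[0,0,-0.084],0.17],
    [[19,-38,0],[0,0,-0.084],0.17],
    [[19,-38,0],[0,0,-0.084],0.17],
    [[19,-38,0],[0,0,-0.084],0.17],
    [[19,-34,0],[0,0,-0.084],0.17],
    [[0,0,-40],[0,0,0],0.17],
    [[0,0,-40],[0,0,0],0.17],
    [[0,0,-40],[0,0,0],0.17],
    [[0,0,-30],[0,0,0],0.17],
    [[0,0,0],[0,0,0],0.17],
    [[0,0,0],[0,0,0],0.17]
  ]
}}

```text
t: 1.95
tcp_pos: [0.4386, 0.1628, 0.0758]
orientation: [[-0.231, 0.973, -0.001], [0.973, 0.231, -0.001], [-0.001, -0.001, -1.0]]
ft_force: [0.4, 0.1, 1.0]
finger_gap: 0.0158
```

```bash
python3 - <<'E'
from h import *
m=imaging.camera_model('wrist')
w=imaging.read_camera('wrist');cv2.imwrite('pics/w1.png',w)
s=imaging.read_camera('scene');cv2.imwrite('pics/s1.png',cv2.resize(s[100:400,200:500],None,fx=2,fy=2))
print(proj('wrist',[.451,.1195,.01],m), proj('wrist',[.4384,.1629,0],m))
E
```

```text
[316.06318871 269.01412911] [313.3663576  213.15368453]
```

View pics/w1.png

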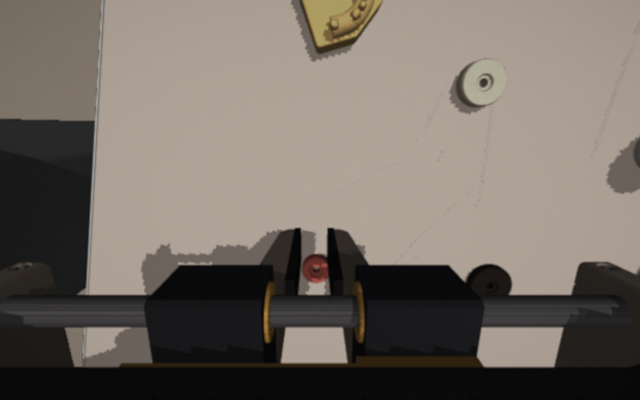

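View pics/s1.png

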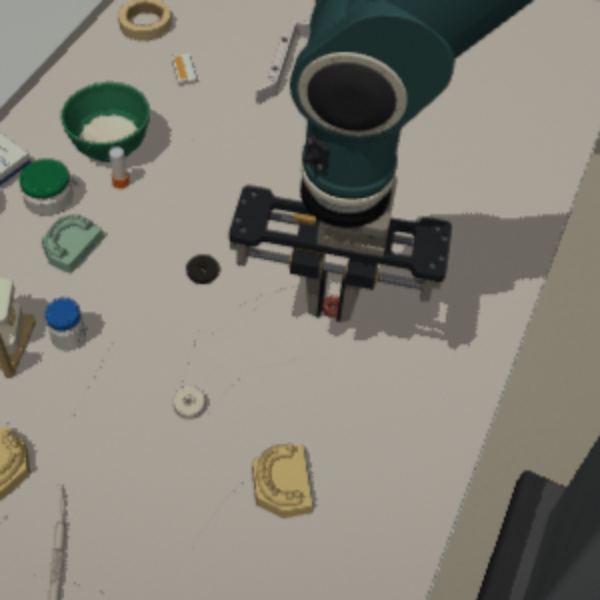

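{"op": "servo_tool", "data": {
  "plan": [
    [[0,0,-30],[0,0,0],0.17],
    [[0,0,-22],[0,0,0],0.17],
    [[0,0,-10],[0,0,0],0.17],
    [[0,0,0],[0,0,0],0.17],
    [[2.5,-8.7,0],[0,0,0],0.17],
    [[2.5,-8.7,0],[0,0,0],0.17],
    [[2.5,-8.7,0],[0,0,0],0.17],
    [[4.9,-17.3,0],[0,0,0],0.17],
    [[4.9,-17.3,0],[0,0,0],0.17],
    [[4.9,-17.3,0],[0,0,0],0.17],
    [[4.9,-17.3,0],[0,0,0],0.17],
    [[4.9,-17.3,0],[0,0,0],0.17],
    [[4.9,-17.3,0],[0,0,0],0.17]
  ]
}}

```text
t: 3.35
tcp_pos: [0.476, 0.0315, 0.0142]
orientation: [[-0.23, 0.973, 0.001], [0.973, 0.23, 0.0], [-0.0, 0.001, -1.0]]
ft_force: [-0.2, -1.3, -0.1]
finger_gap: 0.0157
```

```bash
python3 - <<'E'
from h import *
w=imaging.read_camera('wrist');cv2.imwrite('pics/w2.png',w)
s=imaging.read_camera('scene');cv2.imwrite('pics/s2.png',cv2.resize(s[100:400,200:500],None,fx=2,fy=2))
E
```

```text
(no output)
```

View pics/w2.png

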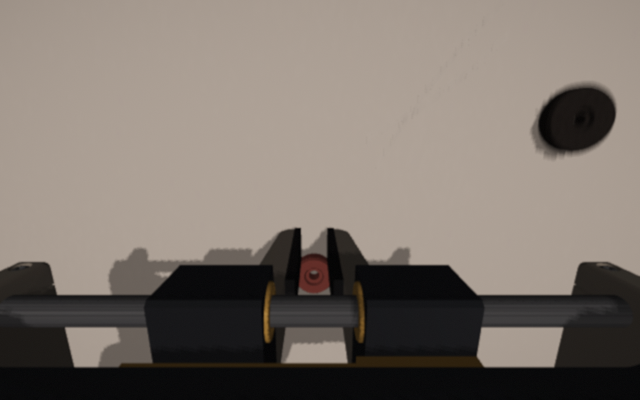

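View pics/s2.png

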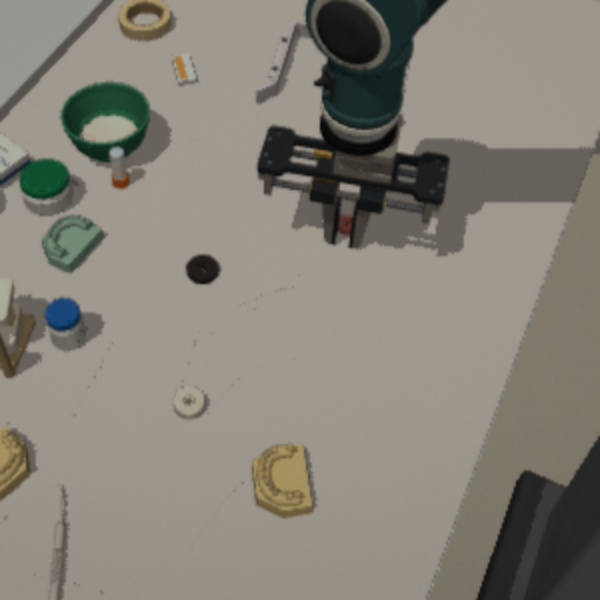

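The pink wheel sits in the notch between the fingertips, at wrist pixel (314,275). I'll keep sweeping it into the bay.

{"op": "servo_tool", "data": {
  "plan": [
    [[5,-17.8,0],[0,0,0],0.17],
    [[5,-17.8,0],[0,0,0],0.17],
    [[5,-17.8,0],[0,0,0],0.17],
    [[5,-17.8,0],[0,0,0],0.17],
    [[5,-17.8,0],[0,0,0],0.17],
    [[5,-17.8,0],[0,0,0],0.17],
    [[5,-17.8,0],[0,0,0],0.17],
    [[5,-17.8,0],[0,0,0],0.17],
    [[5,-17.8,0],[0,0,0],0.17],
    [[5,-17.8,0],[0,0,0],0.17],
    [[5,-17.8,0],[0,0,0],0.17],
    [[5,-17.8,0],[0,0,0],0.17],
    [[5,-17.8,0],[0,0,0],0.17]
  ]
}}

```text
t: 4.75
tcp_pos: [0.5408, -0.1984, 0.0138]
orientation: [[-0.231, 0.973, 0.0], [0.973, 0.231, 0.0], [0.0, 0.0, -1.0]]
ft_force: [-0.4, -0.1, -0.0]
finger_gap: 0.0158
```

```bash
python3 - <<'E'
from h import *
print(w2b(observe()['tcp_pos']))
w=imaging.read_camera('wrist');cv2.imwrite('pics/w3.png',w)
s=imaging.read_camera('scene');cv2.imwrite('pics/s3.png',cv2.resize(s[50:250,280:480],None,fx=3,fy=3))
E
```

```text
[-0.04088767  0.03693252]
```

View pics/w3.png

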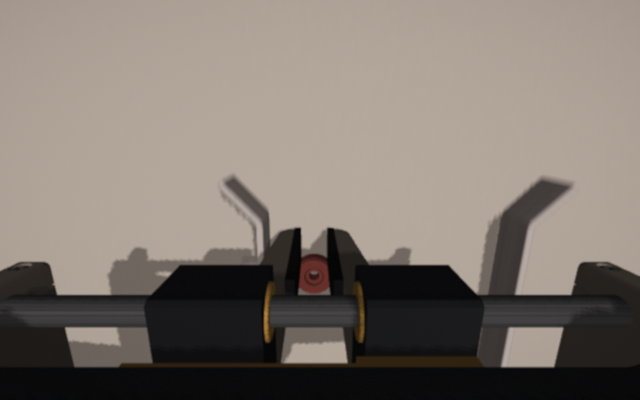

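View pics/s3.png

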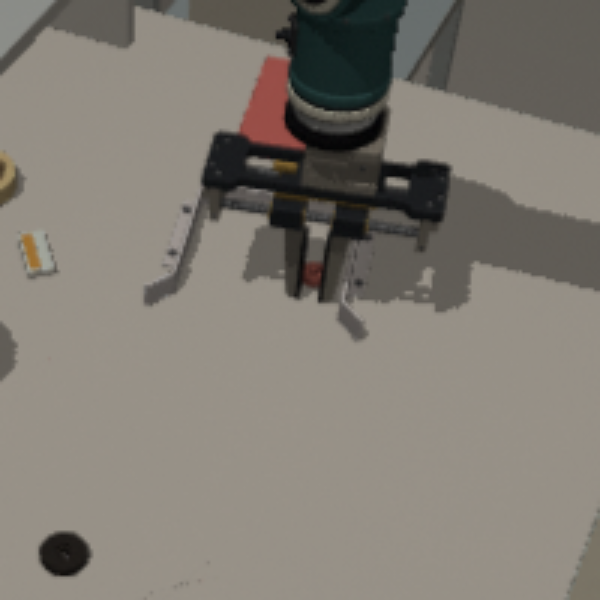

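{"op": "servo_tool", "data": {
  "plan": [
    [[4,-13,0],[0,0,0],0.17],
    [[4,-13,0],[0,0,0],0.17],
    [[4,-13,0],[0,0,0],0.17],
    [[2.5,-9,0],[0,0,0],0.17],
    [[1.5,-6,0],[0,0,0],0.17],
    [[0,0,0],[0,0,0],0.17],
    [[-1,4,0],[0,0,0],0.17],
    [[-2,8,0],[0,0,0],0.17],
    [[0,0,25],[0,0,0],0.17],
    [[0,0,45],[0,0,0],0.17],
    [[3,40,20],[0,0,0],0.24],
    [[3,40,0],[0,0,0],0.24],
    [[4,40,0],[0,0,0],0.24],
    [[4,40,0],[0,0,0],0.24],
    [[4,40,0],[0,0,0],0.24],
    [[4,40,0],[0,0,0],0.24],
    [[4,40,0],[0,0,0],0.24],
    [[4,40,0],[0,0,0],0.24],
    [[4,40,0],[0,0,0],0.24],
    [[0,0,0],[0,0,0],0.24]
  ]
}}

```text
t: 6.85
tcp_pos: [0.5861, 0.1289, 0.1034]
orientation: [[-0.242, 0.97, -0.001], [0.97, 0.242, 0.004], [0.004, 0.001, -1.0]]
ft_force: [-0.1, 0.3, -0.8]
finger_gap: 0.0219
```

```bash
python3 - <<'E'
from h import *
s=observe();print(w2b(s['tcp_pos']),s['finger_gap'],b2w((.096,.400)))
m=imaging.camera_model('wrist')
w=imaging.read_camera('wrist');cv2.imwrite('pics/w4.png',w)
print(proj('wrist',[.596,.139,.01],m),proj('wrist',[.530,.285,.012],m))
s=imaging.read_camera('scene');cv2.imwrite('pics/s4.png',cv2.resize(s[50:350,200:500],None,fx=2,fy=2))
E
```

```text
[0.07800721 0.34516261] 0.02194937739417191 [0.59107529 0.18635349]
[327.33076082 199.92769104] [290.95696096  -7.30414663]
```

View pics/w4.png

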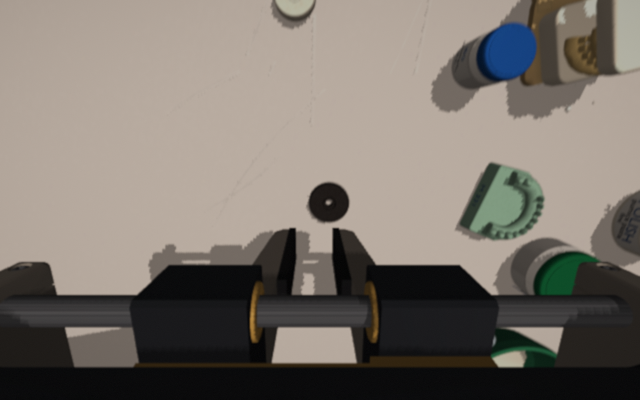

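View pics/s4.png

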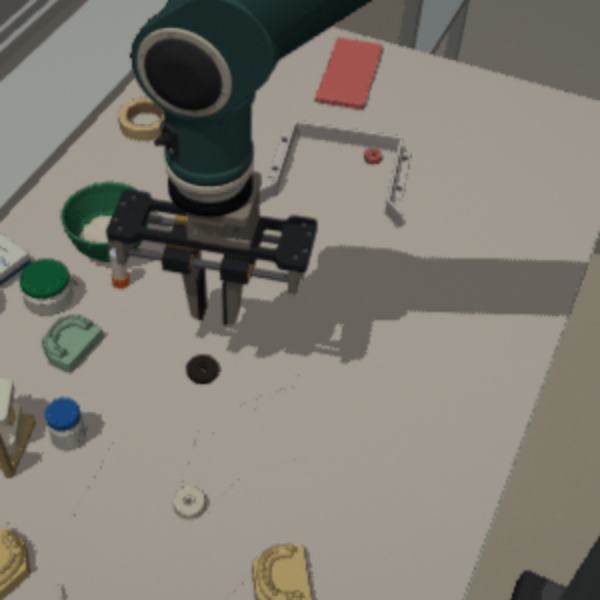

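{"op": "servo_tool", "data": {
  "plan": [
    [[2,30,0],[0,0,0],0.24],
    [[3,27.5,0],[0,0,0],0.24],
    [[0,0,-40],[0,0,0],0.24],
    [[0,0,-35],[0,0,0],0.24],
    [[0,0,-14],[0,0,0],0.24],
    [[0,0,0],[0,0,0],0.24],
    [[0.8,-9,0],[0,0,0],0.24],
    [[0.8,-9,0],[0,0,0],0.24],
    [[0.8,-9,0],[0,0,0],0.24],
    [[1.6,-18,0],[0,0,0],0.24],
    [[1.6,-18,0],[0,0,0],0.24],
    [[1.6,-18,0],[0,0,0],0.24],
    [[1.6,-18,0],[0,0,0],0.24],
    [[1.6,-18,0],[0,0,0],0.24]
  ]
}}

```text
t: 8.35
tcp_pos: [0.603, 0.0576, 0.0148]
orientation: [[-0.229, 0.973, 0.0], [0.973, 0.229, -0.0], [-0.0, 0.0, -1.0]]
ft_force: [0.3, 1.2, 0.2]
finger_gap: 0.0223
```

```bash
python3 - <<'E'
from h import *
s=observe();print(w2b(s['tcp_pos']))
w=imaging.read_camera('wrist');cv2.imwrite('pics/w5.png',w)
E
```

```text
[0.07819168 0.27188747]
```

View pics/w5.png

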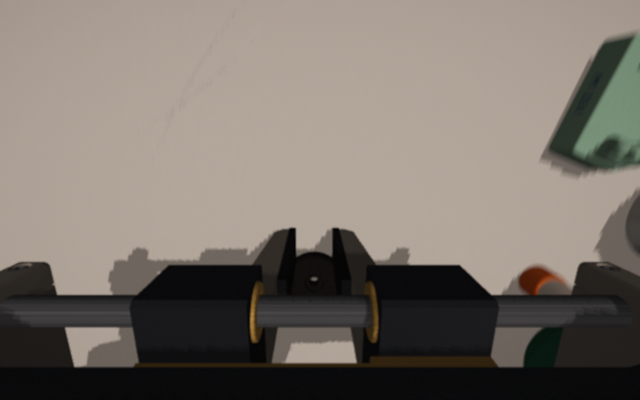

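{"op": "servo_tool", "data": {
  "plan": [
    [[0,-18,0],[0,0,0],0.24],
    [[0,-18,0],[0,0,0],0.24],
    [[0,-18,0],[0,0,0],0.24],
    [[0,-18,0],[0,0,0],0.24],
    [[0,-18,0],[0,0,0],0.24],
    [[0,-18,0],[0,0,0],0.24],
    [[0,-18,0],[0,0,0],0.24],
    [[0,-18,0],[0,0,0],0.24],
    [[0,-18,0],[0,0,0],0.24],
    [[0,-18,0],[0,0,0],0.24]
  ]
}}

```text
t: 9.4
tcp_pos: [0.6025, -0.1215, 0.0147]
orientation: [[-0.23, 0.973, -0.0], [0.973, 0.23, -0.0], [-0.0, -0.0, -1.0]]
ft_force: [0.6, -0.0, 0.3]
finger_gap: 0.0221
```

```bash
python3 - <<'E'
from h import *
s=observe();print(w2b(s['tcp_pos']))
w=imaging.read_camera('wrist');cv2.imwrite('pics/w6.png',w)
s=imaging.read_camera('scene');cv2.imwrite('pics/s6.png',cv2.resize(s[50:250,280:480],None,fx=3,fy=3))
E
```

```text
[0.03677921 0.09772804]
```

View pics/w6.png

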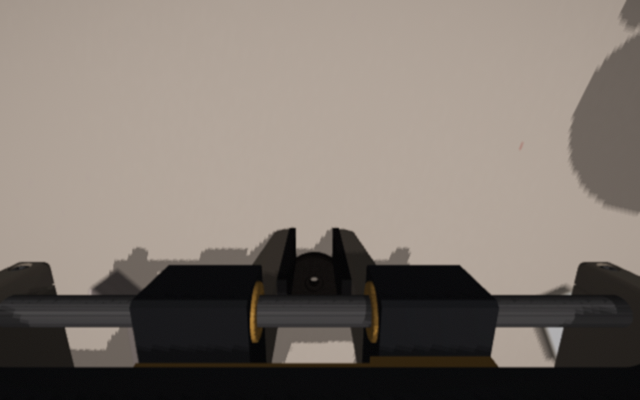

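View pics/s6.png

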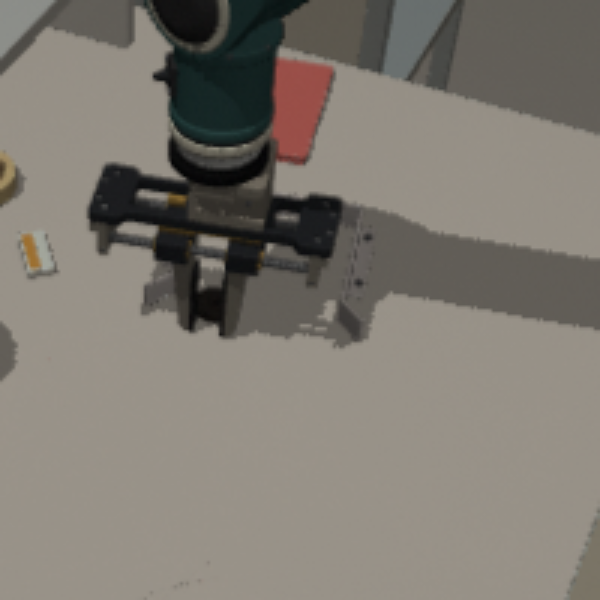

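{"op": "servo_tool", "data": {
  "plan": [
    [[3.6,-17.6,0],[0,0,0],0.24],
    [[3.6,-17.6,0],[0,0,0],0.24],
    [[3.6,-17.6,0],[0,0,0],0.24],
    [[3.6,-17.6,0],[0,0,0],0.24],
    [[3.6,-17.6,0],[0,0,0],0.24],
    [[2.2,-11,0],[0,0,0],0.24],
    [[1.1,-5,0],[0,0,0],0.24],
    [[0,0,0],[0,0,0],0.24],
    [[-1,4,0],[0,0,0],0.24],
    [[-2,8,0],[0,0,0],0.24],
    [[0,0,25],[0,0,0],0.24],
    [[0,0,45],[0,0,0],0.22],
    [[-6,40,20],[0,0,0],0.22],
    [[-7,40,0],[0,0,0],0.22],
    [[-7,40,0],[0,0,0],0.22],
    [[-7,40,0],[0,0,0],0.22],
    [[-7,40,0],[0,0,0],0.22],
    [[-7,40,0],[0,0,0],0.22],
    [[-7,40,0],[0,0,0],0.22],
    [[-7,40,0],[0,0,0],0.22]
  ]
}}

```text
t: 11.5
tcp_pos: [0.5647, 0.1113, 0.1048]
orientation: [[-0.233, 0.973, -0.0], [0.973, 0.233, 0.001], [0.001, -0.0, -1.0]]
ft_force: [0.2, -0.4, 0.2]
finger_gap: 0.02
```

```bash
python3 - <<'E'
from h import *
s=observe();print(s['tcp_pos'],w2b(s['tcp_pos']),s['finger_gap'])
m=imaging.camera_model('wrist')
w=imaging.read_camera('wrist');cv2.imwrite('pics/w7.png',w)
print(proj('wrist',[.530,.285,.012],m))
s=imaging.read_camera('scene');cv2.imwrite('pics/s7.png',cv2.resize(s[50:350,200:500],None,fx=2,fy=2))
E
```

```text
[0.56467256 0.11130949 0.10475522] [0.05315068 0.33297283] 0.01999758307280641
[322.84013104 -25.90635629]
```

View pics/w7.png

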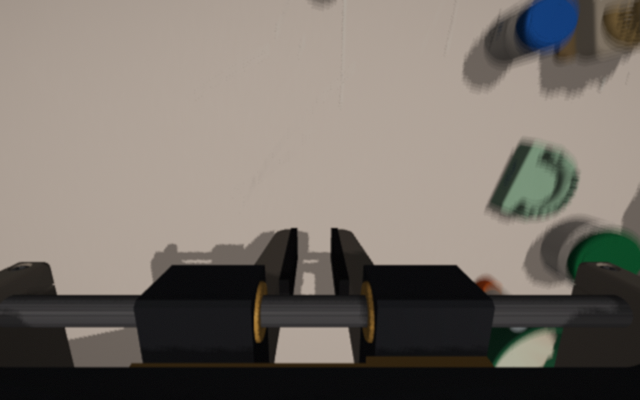

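View pics/s7.png

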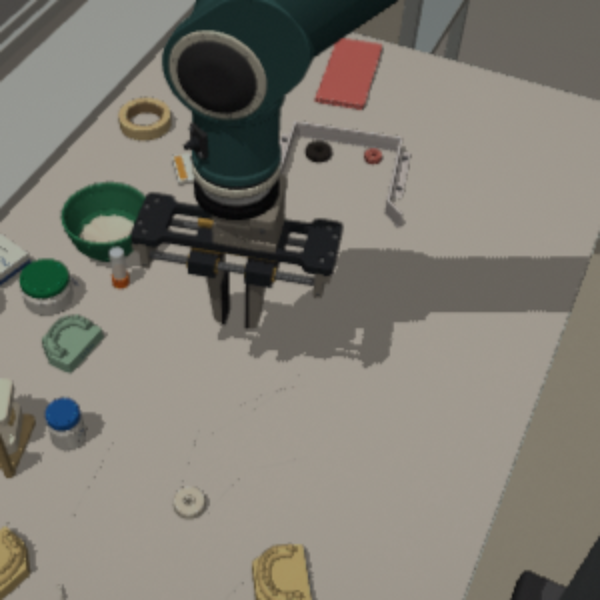

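{"op": "servo_tool", "data": {
  "plan": [
    [[-6.7,37,0],[0,0,0],0.22],
    [[-6.7,37,0],[0,0,0],0.22],
    [[-6.7,37,0],[0,0,0],0.22],
    [[-6.7,37,0],[0,0,0],0.22],
    [[-6.7,37,0],[0,0,0],0.22],
    [[-6.7,37,0],[0,0,0],0.22],
    [[0,0,0],[0,0,0],0.22],
    [[0,0,0],[0,0,0],0.22]
  ]
}}

```text
t: 12.4
tcp_pos: [0.5247, 0.3313, 0.1044]
orientation: [[-0.234, 0.972, -0.001], [0.972, 0.234, -0.0], [-0.0, -0.001, -1.0]]
ft_force: [-0.2, -0.3, 0.0]
finger_gap: 0.0203
```

```bash
python3 - <<'E'
from h import *
s=observe();print(s['tcp_pos'],w2b(s['tcp_pos']),s['finger_gap'])
m=imaging.camera_model('wrist')
w=imaging.read_camera('wrist');cv2.imwrite('pics/w8.png',w)
print(proj('wrist',[.530,.285,.012],m))
E
```

```text
[0.52465826 0.33132671 0.10440274] [0.06446076 0.55631293] 0.020265513941085733
[307.43130896 256.81015364]
```

View pics/w8.png

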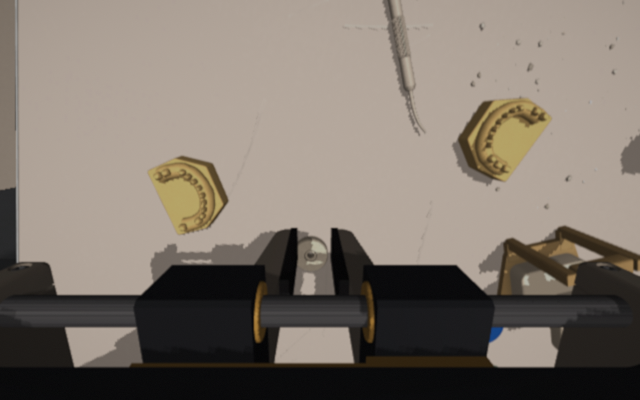

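{"op": "servo_tool", "data": {
  "plan": [
    [[3,1,-40],[0,0,0],0.22],
    [[0,0,-35],[0,0,0],0.22],
    [[0,0,-15],[0,0,0],0.22],
    [[0,0,0],[0,0,0],0.22],
    [[0.8,-9,0],[0,0,0],0.22],
    [[0.8,-9,0],[0,0,0],0.22],
    [[0.8,-9,0],[0,0,0],0.22],
    [[1.5,-18,0],[0,0,0],0.22],
    [[1.5,-18,0],[0,0,0],0.22],
    [[1.5,-18,0],[0,0,0],0.22],
    [[1.5,-18,0],[0,0,0],0.22]
  ]
}}

```text
t: 13.55
tcp_pos: [0.5376, 0.23, 0.0147]
orientation: [[-0.23, 0.973, 0.0], [0.973, 0.23, -0.0], [-0.0, 0.0, -1.0]]
ft_force: [0.5, 0.2, 0.8]
finger_gap: 0.0201
```

```bash
python3 - <<'E'
from h import *
s=observe();print(s['tcp_pos'],w2b(s['tcp_pos']),s['finger_gap'])
w=imaging.read_camera('wrist');cv2.imwrite('pics/w9.png',w)
E
```

```text
[0.53757415 0.23000587 0.01472769] [0.05388686 0.45472098] 0.020149398403293092
```

View pics/w9.png

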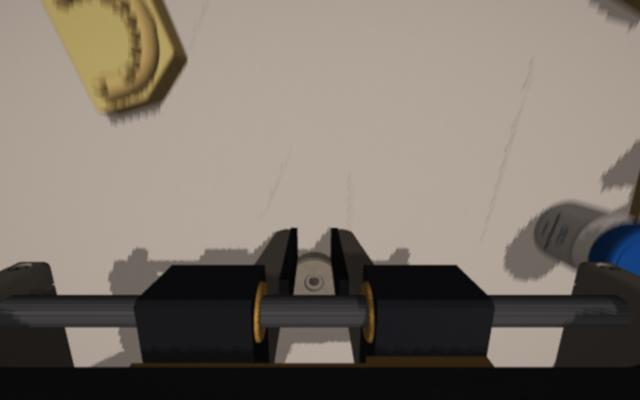

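{"op": "servo_tool", "data": {
  "plan": [
    [[1.4,-18,0],[0,0,0],0.22],
    [[1.4,-18,0],[0,0,0],0.22],
    [[1.4,-18,0],[0,0,0],0.22],
    [[1.4,-18,0],[0,0,0],0.22],
    [[1.4,-18,0],[0,0,0],0.22],
    [[1.4,-18,0],[0,0,0],0.22],
    [[1.4,-18,0],[0,0,0],0.22],
    [[1.4,-18,0],[0,0,0],0.22],
    [[1.4,-18,0],[0,0,0],0.22],
    [[1.4,-18,0],[0,0,0],0.22],
    [[1.4,-18,0],[0,0,0],0.22],
    [[1.4,-18,0],[0,0,0],0.22],
    [[1.4,-18,0],[0,0,0],0.22],
    [[1.4,-18,0],[0,0,0],0.22],
    [[1.4,-18,0],[0,0,0],0.22],
    [[1.4,-18,0],[0,0,0],0.22],
    [[1.4,-18,0],[0,0,0],0.22],
    [[1.4,-18,0],[0,0,0],0.22],
    [[1.4,-18,0],[0,0,0],0.22]
  ]
}}

```text
t: 15.5
tcp_pos: [0.5637, -0.1109, 0.0145]
orientation: [[-0.231, 0.973, -0.0], [0.973, 0.231, 0.0], [0.0, -0.0, -1.0]]
ft_force: [-0.0, 0.5, 0.4]
finger_gap: 0.0201
```

```bash
python3 - <<'E'
from h import *
s=observe();print(s['tcp_pos'],w2b(s['tcp_pos']),s['finger_gap'])
w=imaging.read_camera('wrist');cv2.imwrite('pics/w10.png',w)
E
```

```text
[ 0.56367351 -0.11089333  0.01452082] [0.00141264 0.11687501] 0.020128086699859774
```

View pics/w10.png

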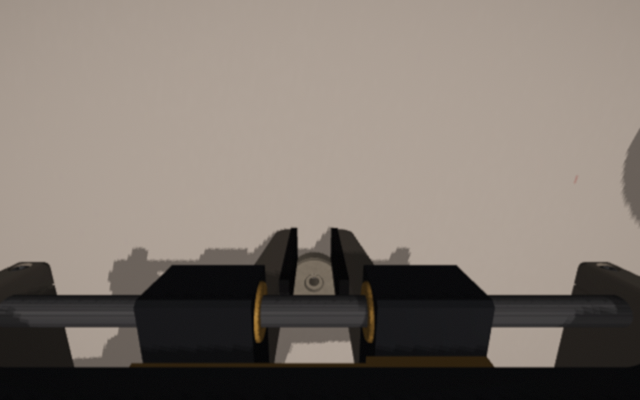

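{"op": "servo_tool", "data": {
  "plan": [
    [[4,-18,0],[0,0,0],0.22],
    [[4,-18,0],[0,0,0],0.22],
    [[4,-18,0],[0,0,0],0.22],
    [[4,-18,0],[0,0,0],0.22],
    [[2,-9,0],[0,0,0],0.22],
    [[1,-4,0],[0,0,0],0.22],
    [[0,0,0],[0,0,0],0.22],
    [[-1,4,0],[0,0,0],0.22],
    [[-2,8,0],[0,0,0],0.22],
    [[0,0,25],[0,0,0],0.22],
    [[0,0,45],[0,0,0],0.22],
    [[-8,38,20],[0,0,0],0.22],
    [[-8,38,0],[0,0,0],0.22],
    [[-8,38,0],[0,0,0],0.22],
    [[-8,38,0],[0,0,0],0.22],
    [[-8,38,0],[0,0,0],0.22],
    [[-8,38,0],[0,0,0],0.22],
    [[-8,38,0],[0,0,0],0.22],
    [[-8,38,0],[0,0,0],0.22],
    [[0,0,0],[0,0,0],0.22]
  ]
}}

```text
t: 17.55
tcp_pos: [0.5134, 0.1289, 0.1046]
orientation: [[-0.242, 0.97, -0.001], [0.97, 0.242, 0.003], [0.003, -0.0, -1.0]]
ft_force: [-0.3, -0.0, -0.3]
finger_gap: 0.02
```

```bash
python3 - <<'E'
from h import *
s=observe();print(s['tcp_pos'])
t=imaging.read_camera('top');s=imaging.read_camera('scene')
cv2.imwrite('pics/t11.png',t);cv2.imwrite('pics/s11r.png',s)
cv2.imwrite('pics/c11.png',np.hstack([cv2.resize(t[150:275,390:500],(400,455)),cv2.resize(s[90:190,310:420],(400,455))]))
cv2.imwrite('pics/s11.png',s)
E
```

```text
[0.51344008 0.12887287 0.10464725]
```

View pics/c11.png

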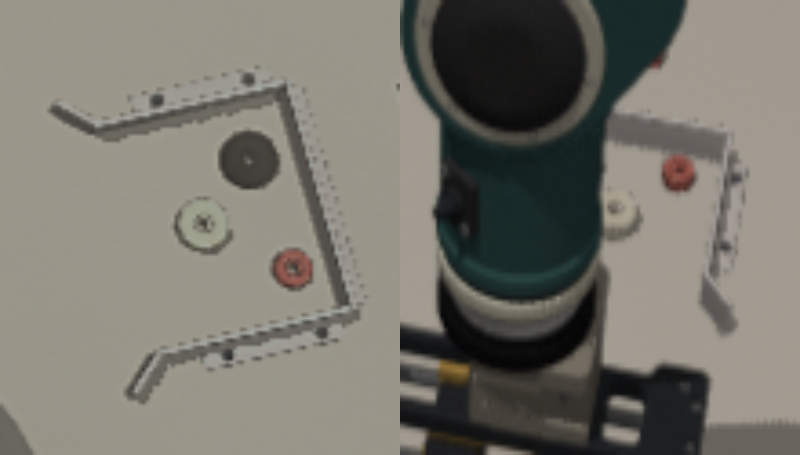

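View pics/t11.png

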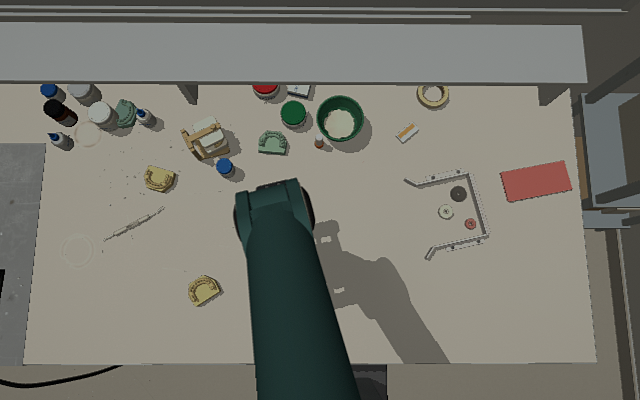

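View pics/s11.png

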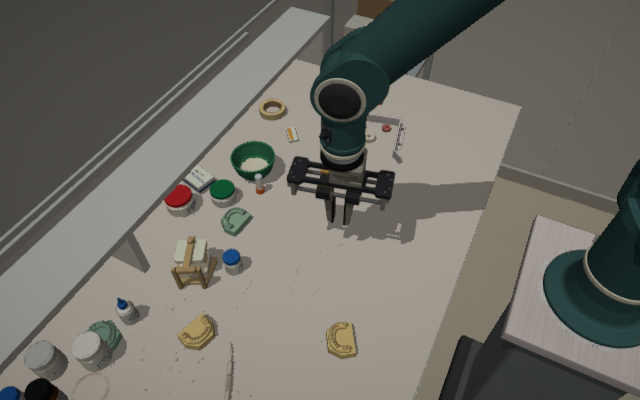

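```bash
python3 - <<'E'
from h import *
for k,uv in [('white',(445.8,211.5)),('black',(458.3,193.8)),('pink',(470.3,223.6))]: print(k,w2b(ray('top',uv,H[k])).round(3))
from cell import workorder
print(workorder.job_done())
E
```

```text
white [0.001 0.007]
black [ 0.034 -0.032]
pink [-0.038 -0.039]
the job is handed in; nothing more can be done
None
```

All three wheels are in the catch bay and the job is handed in, at about 17.6 s of the 64 s allowed. I swept them in one at a time (small, large, then medium), each held in a narrow gap between the fingertips and slid along the worktop at about 0.18 m/s. I backed the fingers off each wheel before lifting the hand.

The last top picture put the wheel centres here in the bay's frame, with the mouth limits for comparison:

| Wheel | x (mm) | y (mm) | y limit (mm) |
|---|---|---|---|
| small | -38 | -39 | 50 |
| medium | 1 | 7 | 46 |
| large | 34 | -32 | 44 |

- **Flatness and rest:** the wheels look flat in the pictures. I have no measured heights, tilts or speeds for them.
- **Bystanders:** by eye, all five stand where they were in the first pictures. I did not measure them.
- **Contact:** the robot was clear of everything at the end, and the wrist force readings at the end of each move stayed under about 1.5 N.
- **Disagreements:** at the start, the top and scene cameras differed by 4 to 7 mm on the wheel positions, so I used averages. The wrist view then agreed within 1 to 2 mm for the small and large wheels and about 4 mm for the medium one, which I corrected. The bay's fitted outline was off by up to about 4 mm at the wing tips, well inside the clearances left.
- **View blocked:** in the last scene picture the arm hid the large wheel, so only the top view confirms its final place.

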